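# Open the refill bottle for the counter dispenser

### The arm

A 6-joint arm with a two-finger parallel gripper is mounted at the origin on the work surface. World frame = base frame: x ahead of the robot, y to its left, z up, the work surface at z = 0. Lengths are in mm, angles in rad, forces in N, time in s.
With the tool pointing down it reaches from about 275 to 1000 mm from the base axis. Payload 8.4 kg.
Tool frame: the origin (TCP) lies midway between the tips of the shut fingers; the grasp point (between the pads) lies 19 mm behind it; y points along the fingers, x is the direction in which the jaws open and shut, and the axes are right-handed (so a half turn about y gives the same grasp; the last joint's range is limited). The gripper opens to 85 mm and grips with 20 to 120 N. Pads are 22 mm wide; open, the fingers measure 114 mm over their backs; the gripper's body (76 mm by 85 mm) begins 54 mm behind the grasp point. The pads swing forward as they close: fully open they stand 13 mm farther back than shut.
Start: joints at [-1.212, 0.353, 1.633, -0, 1.155, -0.002], TCP at [220.638, -584.762, 231.281] pointing down, gripper open.
Joint ranges: [-2.63, 2.63], [-0.92, 2.1], [0.06, 2.66], [-1.3, 4.44], [0, 2.69], [-3.02, 3.02]. Speed limits (rad/s): [2.22, 2.22, 2.79, 3.14, 3.14, 3.14].

### API

Orientations are given as a unit quaternion [x, y, z, w].
In Python, from workcell import sense, capture, camera_info, close_job gives the robot as it stands. The module is installed in compiled form; this text tells all that it offers.
- The arm moves only by the tool arm_command, never from a script. Its argument "moves" is one flat list of numbers, 6 for each row, row after row: the shift along the tool's x, y, z in mm, then the turn, a rotation vector about the tool's x, y, z in rad. A call has 1 to 20 rows; each row shifts and turns the commanded pose from where the row before left it, along the tool's axes as they then stand; what a row does not reach is not made up. A row lasts 1/10 s, in which the tool goes at most 50 mm and 8.59 degrees, less where a joint would pass 70% of its speed; a pose out of reach is approached as far as the arm can. A call with a gripper value outside its range is refused whole. "hand" is the opening, from 0 (shut) to 1 (fully open), set as the call begins (left out, the last holds). The fingers move at their own pace and stop on an object; the grip force is fixed at half the most. Time passes only in rows, so rows that do not move let the fingers close. It gives the time, the measured TCP pose, the force and the opening at its end, in the units of the state.
- sense(): the state, without advancing time (a new reading comes with each control period).
- capture(name): name is "side" or "top" or "wrist"; returns (picture, depth): 480x640x3 uint8, blue, green, red; 480x640 float32, mm along the optical axis (not along the pixel's ray), 0 where there is no reading.
- camera_info(name): a dict with "intrinsics" (3x3 intrinsics, pixels), "extrinsics" (4x4, takes a point from camera to world coordinates); the wrist camera has in their place "T_tool_cam" (4x4, takes a point from camera to tool coordinates, whose origin is the TCP and whose axes are the tool frame's). Camera axes: x right, y up, looking along -z (the intrinsics and any distortion apply to the point x, -y, -z); pixel columns grow to the right and rows downward; lengths in mm; the calibration is good to about 2 mm. A picture is of the moment at which its call begins: read the wrist's pose just before it. camera_info takes no time and is no camera call.
- close_job(): hands the job in, once; it reports no verdict.
The state is a dict: "clock": time; "qpos": joint angles; "dq": joint speeds; "joint_efforts": joint torques, N m; "tool_pos": TCP position; "tcp_rot": TCP orientation; "force": force on the tool from outside, world axes, zero at the start; "moment": the same for the moment, N m; "grip_width": finger opening in mm.
Only numpy, scipy, OpenCV 4.12 (cv2) and the standard library are available. Lean on these libraries where they do the work, as an engineer would, in place of code of your own. Each camera call takes 0.05 s, during which the arm holds its last target.

### The job

The pump dispenser on the tasting counter is about to be refilled: first press its pump head right down to its stop and let it come back up, to check that it moves freely. Then open the rectangular refill bottle beside it: press its safety cap down, keep it down while twisting it anticlockwise until it is free (about a quarter turn), and lift it straight off. Finish while still holding the cap in the gripper, upright and still, straight above the bottle's neck with roughly a hand's breadth (8 cm) of air between them; do not let go or put it down, and leave everything else on the counter undisturbed.

Things in the scene. Friction and masses are not known exactly. Their poses are not given: they have to be found in the camera images.
- dispenser: Pump dispenser, fixed to the counter: a steel bottle 72 mm across on a dark round base 100 mm across and 8 mm high, black collar up to 150 mm, and on top a black pump head. Origin: centre of its underside; z up. At its yaw 0 the spout points to -x; the spout reaches 58 mm from the axis.
- pump_top (a point): Centre of the flat round top of the pump head (34 mm across, 16 mm thick, on the dispenser's axis); 186 mm above the counter when up. Moves down with the head. Press here.
- pump_head (a joint): Travel of the pump head, m: 0 = up, 0.016 = fully down at its stop. Spring: about 3 N to start, 7 N at the stop; it comes back up by itself.
- refill_bottle: Bone-white rectangular refill bottle, 100 mm (x) by 80 mm (y), in a steel holder 110 x 90 x 51 mm fixed to the counter, so it cannot move or turn. Origin: centre of underside; z up. Round shoulder 68 mm across, up to 130 mm high; the neck rises from it on the z axis. Both ends of its x axis look alike.
- bottle_neck (a point): Centre of the top of the bottle's neck, 145 mm above the counter (hidden in the cap while that is on). Neck 26 mm across with lugs out to 41 mm; a spring-loaded grey seal plug 14 mm across stands out of it, 9 mm up.
- cap: Dark-grey round push-and-turn safety cap, loose, about 45 g, 36 mm tall: ribbed grip 50 mm across from 8 to 36 mm above its underside, flat top; wider foot 62 mm across in the lowest 8 mm (fingertips may press on its upper face). Hollow below. Origin: centre of underside, z up. Locked on, its origin is 136 mm above the counter, its x along the bottle's x. Any grasp direction round it will do.
- cap_top (a point): Centre of the cap's flat top, 36 mm above its underside. Pressing the cap takes 5 N to start, 11 N at its stop 6 mm lower; it springs back. Unless held 3 mm or more down it cannot turn. Held down it turns anticlockwise seen from above: under lugs for 53 degrees (0.93 rad), then free to lift off, up to a stop at about 100 degrees (1.75 rad). Clockwise it is blocked.
- spice_jar: Glass jar with a steel lid, 54 mm across, 85 mm tall. Bystander, loose; origin: centre of its underside.
- pepper_mill: Turned dark-wood pepper mill, 54 mm across the foot, 150 mm tall. Bystander, loose; origin: centre of its underside.
- ramekin: Small white ceramic bowl, 76 mm across, 42 mm tall. Bystander, loose; origin: centre of its underside.
- salad_bowl: Dark bowl, 124 mm across, 55 mm tall. Bystander, loose; origin: centre of its underside.
- oil_bottle: Green glass bottle, 60 mm across, 180 mm tall, with a narrow neck and small plain stopper cap. Bystander, loose; origin: centre of its underside.
- plate: White ceramic plate, 230 mm across, 20 mm tall. Bystander, loose; origin: centre of its underside.
- cheese: Block of cheese, about 80 x 50 x 56 mm, on a wooden board. Bystander, loose; origin: centre of its underside.
- cheese_knife: Knife with wooden handle, about 205 mm long, lying on a slate slab. Bystander, loose; origin: centre of its underside.
Things that resemble listed ones, but are neither listed nor needed, are in the scene too. What is shaped like the cap but blue is not meant.

How it is judged:
By the outcome, as a careful person would: the job done as asked, in the order asked, and still so for the second after the job is handed in, while the arm keeps its last pose, push and grip.
It also fails if it takes over 54 s, if anything falls off the work surface, if the arm or the gripper's body presses on something with over 40 N, if the wrist force passes 120 N, or if a joint passes its speed limit or range.

## Working session

There is one attempt and no reset: what is moved stays moved. The work goes in short steps, Python scripts to look and compute and a tool call to move; the robot and the scene stay as the last step left them, time stands still between calls to the robot, and variables do not carry over. Pictures are saved under pics/ and viewed, and the job is handed in when it is done.

Besides the shell and the picture viewer there is one more tool, called after "Emit:" as a command line: name --argument value ..., lists and objects as JSON in quotes. arm_command: Moves the arm, as the interface text tells. Its arguments: {"type":"object","properties":{"moves":{"type":"array"},"hand":{"type":"number"}},"required":["moves"]}

```bash
mkdir -p pics; python3 - <<'E'
from workcell import *
import cv2,numpy as np
np.set_printoptions(precision=4,suppress=True)
print(sense())
for n in("side","top","wrist"):
    print(n,camera_info(n))
for n in("side","top"):
    p,d=capture(n); cv2.imwrite(f"pics/{n}0.png",p); np.save(f"{n}0.npy",d)
E
```

```text
{'clock': 0.0, 'qpos': array([-1.2124,  0.3537,  1.6341, -0.    ,  1.1552, -0.0024]), 'dq': array([-0.0003,  0.    , -0.0001,  0.0002,  0.0003,  0.0006]), 'joint_efforts': array([  0.0033, -60.5227, -34.2066,   0.0002,   0.0092,   0.    ]), 'tool_pos': array([ 220.4789, -584.3166,  230.5568]), 'tcp_rot': array([-0.5813,  0.4026, -0.4018,  0.5819]), 'force': array([ 0.3787, -0.0064, -0.9898]), 'moment': array([-0.0145, -0.0367, -0.0089]), 'grip_width': 85.71871599603848}
side {'intrinsics': array([[450.2957,   0.    , 324.4547],
       [  0.    , 450.2957, 233.2113],
       [  0.    ,   0.    ,   1.    ]]), 'extrinsics': array([[  -0.7511,    0.3159,   -0.5797, -117.8789],
       [  -0.6601,   -0.3744,    0.6512,  772.7344],
       [  -0.0113,    0.8718,    0.4898,  691.5157],
       [   0.    ,    0.    ,    0.    ,    1.    ]])}
top {'intrinsics': array([[566.0466,   0.    , 321.9881],
       [  0.    , 566.0466, 240.9715],
       [  0.    ,   0.    ,   1.    ]]), 'extrinsics': array([[  -0.0216,    0.9952,   -0.0959,  359.4072],
       [  -0.9997,   -0.0222,   -0.0054,   29.0109],
       [  -0.0076,    0.0958,    0.9954, 1883.8476],
       [   0.    ,    0.    ,    0.    ,    1.    ]])}
wrist {'intrinsics': array([[356.2216,   0.    , 317.5459],
       [  0.    , 356.2216, 239.7269],
       [  0.    ,   0.    ,   1.    ]]), 'T_tool_cam': array([[   1.    ,   -0.    ,    0.0009,   -0.9863],
       [   0.0008,    0.2703,   -0.9628, -141.9919],
       [  -0.0002,    0.9628,    0.2703,   68.5664],
       [   0.    ,    0.    ,    0.    ,    1.    ]])}
```

View pics/side0.png

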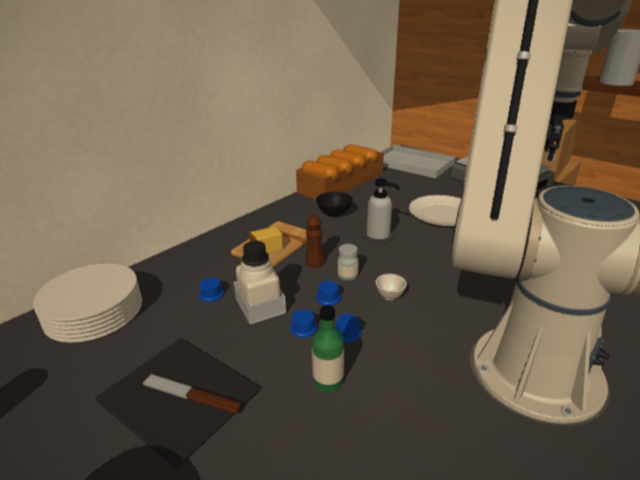

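View pics/top0.png

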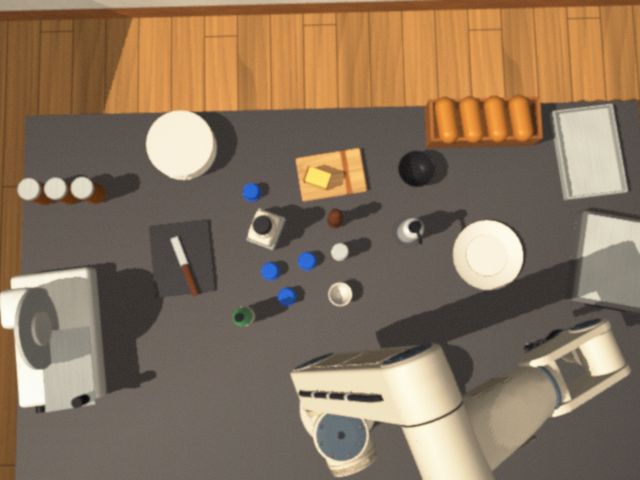

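The side view shows the dispenser at (379,212) and the white bottle with the dark cap at (256,255). In the top view they are at (410,230) and (265,228). Four blue caps lie around them and are decoys. Next I enlarge both and measure.

```bash
cat > h.py <<'E'
import numpy as np,cv2
from workcell import *
from scipy.spatial.transform import Rotation as R
np.set_printoptions(precision=4,suppress=True)
def pose(s): 
    T=np.eye(4);T[:3,:3]=R.from_quat(s['tcp_rot']).as_matrix();T[:3,3]=s['tool_pos'];return T
def cam(n,s=None):
    c=camera_info(n)
    return np.array(c['intrinsics']),(np.array(c['extrinsics']) if n!='wrist' else pose(s)@np.array(c['T_tool_cam']))
def ray(K,T,u,v):
    d=np.array([(u-K[0,2])/K[0,0],-(v-K[1,2])/K[1,1],-1.]);return T[:3,3],T[:3,:3]@d
def onz(K,T,u,v,z):
    o,d=ray(K,T,u,v);return o+d*(z-o[2])/d[2]
def proj(K,T,p):
    q=T[:3,:3].T@(np.array(p)-T[:3,3]);return K[0,2]-K[0,0]*q[0]/q[2],K[1,2]+K[1,1]*q[1]/q[2]
E
python3 - <<'E'
from h import *
a=cv2.imread('pics/top0.png');b=cv2.imread('pics/side0.png')
c=np.hstack([cv2.resize(a[195:265,x:x+70],(400,400),interpolation=2) for x in(230,375)])
e=np.hstack([cv2.resize(b[y:y+100,x:x+100],(400,400),interpolation=2) for x,y in((210,230),(330,160))])
cv2.imwrite('pics/c0.png',c);cv2.imwrite('pics/c1.png',e)
E
```

```text
(no output)
```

View pics/c0.png

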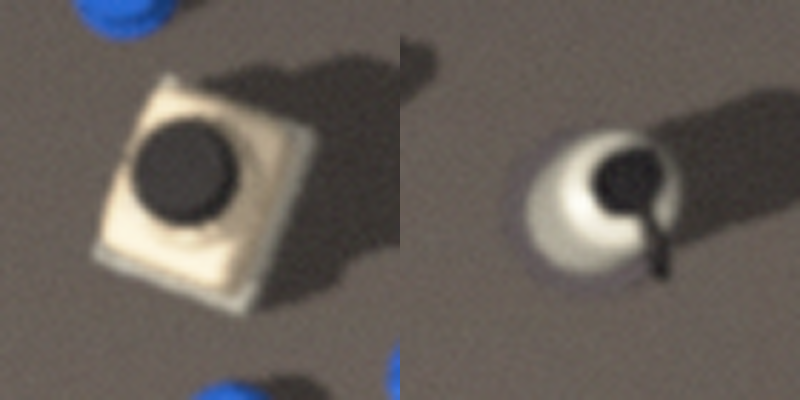

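View pics/c1.png

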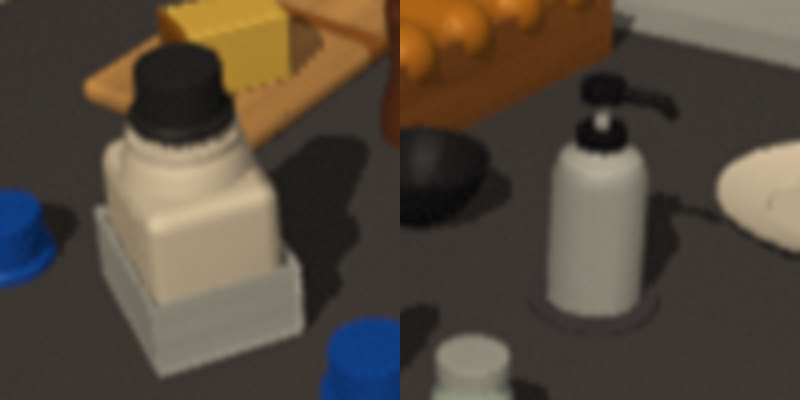

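The enlarged crops confirm them. The dark-grey cap sits on the white bottle in its holder (crop (185,172), about (262.2,224.8) in the top picture). The pump head is the black disc at crop (628,182), about (414.6,226.6), with its spout pointing toward -x and a little right in the image. The four similar blue caps are ruled out by colour.

```bash
python3 - <<'E'
from h import *
K,T=cam('top');Ks,Ts=cam('side')
a=cv2.imread('pics/top0.png')
# cap blob
roi=a[205:245,245:282]; 
m=(roi.max(2)<75).astype(np.uint8)
n,l,st,ce=cv2.connectedComponentsWithStats(m)
for i in range(1,n):
    if st[i,4]>30: print('capblob',st[i],ce[i]+[245,205])
cap=onz(K,T,262.2,224.8,168);pump=onz(K,T,414.6,226.6,186)
d=np.load('top0.npy');print(d[225,262],d[226,414])
print('cap',cap,'pump',pump)
print('side proj cap top',proj(Ks,Ts,[*cap[:2],172]),'pump',proj(Ks,Ts,pump))
# holder corners, z=51 (crop coords)
for u,v in((168,78),(315,130),(243,313),(97,255)):
    print(onz(K,T,230+u/5.714-.4,195+v/5.714-.4,51)[:2])
# spout tip
print('spout',onz(K,T,375+260/5.714-.4,195+275/5.714-.4,180)[:2])
for n,u,v,z in(('mill',335,218,150),('spice',340,252,85),('saladbowl',416,168,55),('cheese',318,177,70),('bc1',251,191,30),('bc2',270,270,30),('bc3',307,261,30)):
    print(n,onz(K,T,u,v,z)[:2])
print(pose(sense())[:3,:3])
E
```

```text
capblob [21  2 16  9 86] [275.3256 210.1163]
capblob [  9  12  18  17 231] [262.3723 224.8701]
capblob [32 27  5 13 37] [279.7568 239.7297]
1726.1028 1713.9966
cap [578.5145 220.0078 168.    ] pump [ 560.3612 -241.9982  186.    ]
side proj cap top (np.float64(257.067431422474), np.float64(244.68541643105306)) pump (np.float64(381.9143281977663), np.float64(180.10534635882425))
[648.2743 242.8821]
[616.3136 159.0911]
[512.2448 201.6693]
[547.2636 284.4976]
spout [ 511.6893 -257.7164]
mill [596.894   -3.2301]
spice [496.2178 -17.7596]
saladbowl [ 769.3671 -274.7172]
cheese [743.6598  47.387 ]
bc1 [710.0791 271.2934]
bc2 [446.3717 211.5132]
bc3 [473.2128  89.7242]
[[ 0.353  -0.0004  0.9356]
 [-0.9356  0.0012  0.353 ]
 [-0.0012 -1.     -0.    ]]
```

Emit:
arm_command --moves '[-12.5,0,24,0,0,0,-12.5,0,24,0,0,0,-12.5,0,24,0,0,0,-12.5,0,24,0,0,0,-12.5,0,24,0,0,0,-12.5,0,24,0,0,0,-12.5,0,24,0,0,0,-12.5,0,24,0,0,0,-12.5,0,24,0,0,0,-12.5,0,24,0,0,0,-12.5,0,24,0,0,0,-12.5,0,24,0,0,0,-12.5,0,24,0,0,0,-12.5,0,24,0,0,0,-12.5,0,24,0,0,0,-12.5,0,24,0,0,0,0,0,0,0,0,0,0,0,0,0,0,0,0,0,0,0,0,0]' --hand 0

```text
clock: 2.0
tool_pos: [508.7, -262.5, 231.1]
tcp_rot: [0.582, -0.402, 0.402, -0.581]
force: [0.4, -0.0, -0.4]
grip_width: -0.4
```

```bash
python3 - <<'E'
from h import *
s=sense();print(s)
p,d=capture('wrist');cv2.imwrite('pics/w1.png',p);np.save('w1.npy',d)
K,T=cam('wrist',s);print(proj(K,T,[560.4,-242,186]))
E
```

```text
{'clock': 2.0, 'qpos': array([-0.4788,  0.2723,  1.7478, -0.0003,  1.1221,  0.7316]), 'dq': array([-0.0103, -0.0031,  0.0015, -0.0004, -0.0005,  0.0017]), 'joint_efforts': array([  0.7353, -53.8395, -33.6231,   0.0394,  -0.0053,   0.001 ]), 'tool_pos': array([ 508.6944, -262.4583,  231.0566]), 'tcp_rot': array([ 0.5817, -0.4024,  0.402 , -0.5814]), 'force': array([ 0.3875, -0.0457, -0.4121]), 'moment': array([0.0723, 0.0292, 0.0282]), 'grip_width': -0.37945260062098546}
(np.float64(318.0534872536426), np.float64(165.80688414622074))
```

View pics/w1.png

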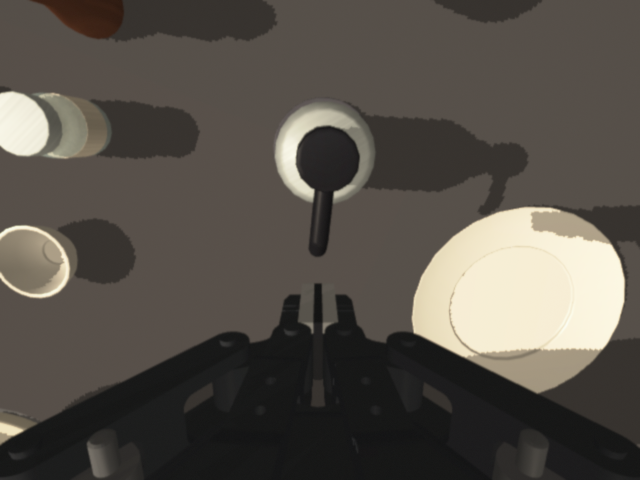

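The wrist view shows the pump head disc centred at (327,158), its spout pointing down the image to (317,250), and the closed fingertips at (318,290).

```bash
python3 - <<'E'
from h import *
s=sense();K,T=cam('wrist',s)
p=onz(K,T,327.5,158.5,186);print(p)
print('tool delta',np.linalg.inv(pose(s))@np.append(p,1))
d=np.load('w1.npy');print(d[158,327],np.linalg.norm(0));
o,r=ray(K,T,327.5,158.5);print((o+r*d[158,327]))
E
```

```text
[ 565.5085 -245.4629  186.    ]
tool delta [ 3.9564 45.1023 59.2979  1.    ]
183.60835 0.0
[ 565.4709 -245.505   185.0005]
```

Emit:
arm_command --moves '[0.5,0,14.5,0,0,0,1,0,14.5,0,0,0,1,0,14.5,0,0,0,0.5,0,14.5,0,0,0,0,10,0,0,0,0,0,10,0,0,0,0,0,10,0,0,0,0,0,8,0,0,0,0,0,3,0,0,0,0,0,3,0,0,0,0,0,3,0,0,0,0,0,3,0,0,0,0,0,3,0,0,0,0,0,2,0,0,0,0,0,0,0,0,0,0,0,0,0,0,0,0,0,0,0,0,0]'

```text
invalid input
```

Emit:
arm_command --moves '[0.5,0,14.5,0,0,0,1,0,14.5,0,0,0,1,0,14.5,0,0,0,0.5,0,14.5,0,0,0,0,10,0,0,0,0,0,10,0,0,0,0,0,10,0,0,0,0,0,8,0,0,0,0,0,3,0,0,0,0,0,3,0,0,0,0,0,3,0,0,0,0,0,3,0,0,0,0,0,3,0,0,0,0,0,2,0,0,0,0,0,0,0,0,0,0,0,0,0,0,0,0]'

```text
clock: 3.65
tool_pos: [564.7, -244.6, 176.5]
tcp_rot: [0.582, -0.402, 0.402, -0.582]
force: [-2.6, -0.5, 3.2]
grip_width: -0.1
```

Emit:
arm_command --moves '[0,2,0,0,0,0,0,2,0,0,0,0,0,1,0,0,0,0,0,1,0,0,0,0,0,0,0,0,0,0,0,0,0,0,0,0]'

```text
clock: 4.25
tool_pos: [564.6, -244.6, 170.7]
tcp_rot: [0.582, -0.402, 0.402, -0.582]
force: [-2.6, -0.7, 7.5]
grip_width: 0.3
```

Emit:
arm_command --moves '[0,1,0,0,0,0,0,1,0,0,0,0,0,0,0,0,0,0,0,0,0,0,0,0]'

```text
clock: 4.65
tool_pos: [564.8, -244.6, 170.0]
tcp_rot: [0.582, -0.402, 0.402, -0.582]
force: [-7.9, 1.0, 15.5]
grip_width: -0.4
```

The force jumped from 7.5 N to 15.5 N and z stopped at 170, so the head is at its stop. I press 1 mm more to be sure, then come up.

Emit:
arm_command --moves '[0,1,0,0,0,0,0,0,0,0,0,0]'

```text
clock: 4.85
tool_pos: [564.8, -244.7, 169.9]
tcp_rot: [0.582, -0.402, 0.403, -0.582]
force: [-9.1, 2.4, 24.1]
grip_width: 0.1
```

Emit:
arm_command --moves '[0,-3,0,0,0,0,0,-4,0,0,0,0,0,-4,0,0,0,0,0,-4,0,0,0,0,0,-5,0,0,0,0,0,-12,0,0,0,0,0,-16,0,0,0,0,0,-16,0,0,0,0,0,0,-14,0,0,0,0,0,-15,0,0,0,0,0,-15,0,0,0,0,0,-15,0,0,0,0,0,0,0,0,0,0,0,0,0,0,0]'

```text
clock: 6.25
tool_pos: [508.9, -265.6, 231.2]
tcp_rot: [-0.581, 0.403, -0.403, 0.581]
force: [-0.1, -0.1, -0.0]
grip_width: -0.2
```

```bash
python3 - <<'E'
from h import *
s=sense();print(s['clock'],s['tool_pos'],s['force'])
p,d=capture('wrist');cv2.imwrite('pics/w2.png',p)
K,T=cam('wrist',s);u,v=proj(K,T,[565,-245,186]);print(u,v)
o,r=ray(K,T,u,v);print((o+r*d[int(v),int(u)]))
E
```

```text
6.25 [ 508.9211 -265.5813  231.1964] [-0.0724 -0.0755 -0.0368]
320.708466730333 157.63147257634478
[ 564.997  -245.0017  185.9273]
```

View pics/w2.png

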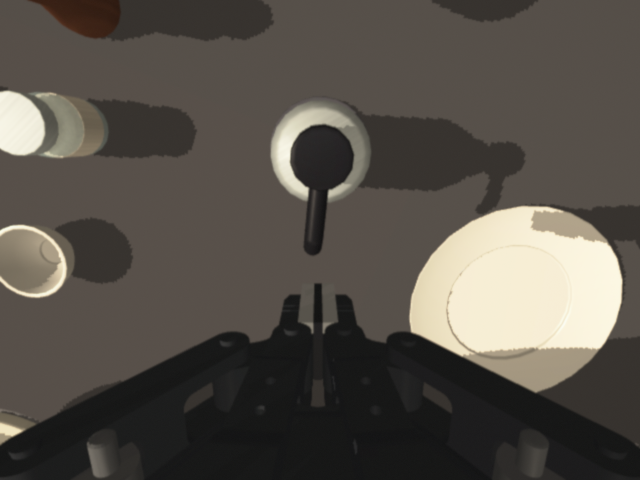

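The head is back up at 186 mm by depth. The disc is at (322,157). Now to the bottle.

Emit:
arm_command --moves '[-27,-1,11,0,0,0,-27,-1,11,0,0,0,-27,-1,11,0,0,0,-27,-1,11,0,0,0,-27,-1,11,0,0,0,-27,-1,11,0,0,0,-27,-1,11,0,0,0,-27,-1,11,0,0,0,-27,-1,11,0,0,0,-27,-1,11,0,0,0,-27,0,11,0,0,0,-27,0,11,0,0,0,-27,0,11,0,0,0,-27,0,11,0,0,0,-27,0,11,0,0,0,-27,0,11,0,0,0,0,0,0,0,0,0,0,0,0,0,0,0]' --hand 1

```text
clock: 8.1
tool_pos: [521.6, 201.7, 241.0]
tcp_rot: [0.582, -0.402, 0.402, -0.582]
force: [-0.1, -0.3, 0.3]
grip_width: 85.3
```

```bash
python3 - <<'E'
from h import *
s=sense();print(s['clock'],s['tool_pos'],s['force'],s['qpos'],s['grip_width'])
p,d=capture('wrist');cv2.imwrite('pics/w3.png',p);np.save('w3.npy',d)
K,T=cam('wrist',s);print(proj(K,T,[579,221,172]))
E
```

```text
8.1 [521.5579 201.7368 241.0053] [-0.1418 -0.252   0.3291] [ 0.3665  0.2418  1.7652 -0.0002  1.135   1.5747] 85.26681331835823
(np.float64(323.6643146602198), np.float64(154.14497004208454))
```

View pics/w3.png

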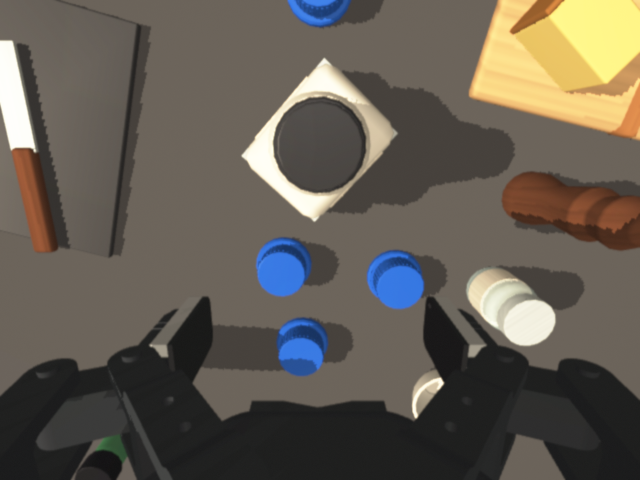

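The dark cap is centred near (319,146), between the blue decoys (two of them at (283,266) and (396,279)). I take its top face from the depth image.

```bash
python3 - <<'E'
from h import *
s=sense();K,T=cam('wrist',s);d=np.load('w3.npy')
vv,uu=np.mgrid[80:215,240:400]
D=d[80:215,240:400]
dc=np.stack([(uu-K[0,2])/K[0,0]*D,-(vv-K[1,2])/K[1,1]*D,-D],-1)
P=dc@T[:3,:3].T+T[:3,3]
m=(P[...,2]>164)&(P[...,2]<180)
print(m.sum(),P[m].mean(0),P[m].min(0),P[m].max(0),np.median(P[m][:,2]))
pts=P[m][:,:2].astype(np.float32);(c,r)=cv2.minEnclosingCircle(pts);print(c,r)
c=np.array([*P[m].mean(0)[:2],172,1]);print(np.linalg.inv(pose(s))@c)
E
```

```text
6040 [582.4364 224.2329 171.2915] [556.4748 198.606  166.1345] [607.4535 249.6876 173.8351] 171.3357974044069
(581.8341674804688, 223.9900665283203) 25.699501037597656
[-0.1882 68.9978 65.2594  1.    ]
```

Emit:
arm_command --moves '[0,0,13,0,0,0,0,0,13,0,0,0,0,0,13,0,0,0,0,0,13,0,0,0,0,0,13,0,0,0,0,15,0,0,0,0,0,18,0,0,0,0,0,18,0,0,0,0,0,18,0,0,0,0,0,16,0,0,0,0,0,10,0,0,0,0,0,4,0,0,0,0,0,0,0,0,0,0,0,0,0,0,0,0]'

```text
clock: 9.55
tool_pos: [582.8, 224.2, 142.8]
tcp_rot: [-0.581, 0.402, -0.402, 0.582]
force: [-0.3, -0.3, -0.0]
grip_width: 85.1
```

Emit:
arm_command --moves '[0,0,0,0,0,0,0,0,0,0,0,0,0,0,0,0,0,0,0,0,0,0,0,0,0,0,0,0,0,0,0,0,0,0,0,0,0,0,0,0,0,0,0,0,0,0,0,0]' --hand 0

```text
clock: 10.35
tool_pos: [582.7, 224.1, 143.0]
tcp_rot: [-0.581, 0.402, -0.402, 0.582]
force: [-1.0, -0.5, 5.1]
grip_width: 49.0
```

```bash
python3 - <<'E'
from h import *
s=sense();print(s)
p,d=capture('wrist');cv2.imwrite('pics/w4.png',p)
E
```

```text
{'clock': 10.35, 'qpos': array([ 0.3648,  0.4438,  1.7111, -0.    ,  0.9858,  1.5748]), 'dq': array([-0.0002,  0.0012,  0.001 , -0.0004,  0.0014,  0.0003]), 'joint_efforts': array([  0.1492, -59.9387, -29.1788,   0.0739,  -0.3979,  -0.0041]), 'tool_pos': array([582.7086, 224.112 , 142.9923]), 'tcp_rot': array([-0.5813,  0.402 , -0.4024,  0.5818]), 'force': array([-0.9559, -0.5409,  5.068 ]), 'moment': array([-0.1075,  0.1102, -0.0462]), 'grip_width': 48.95682832096231}
```

View pics/w4.png

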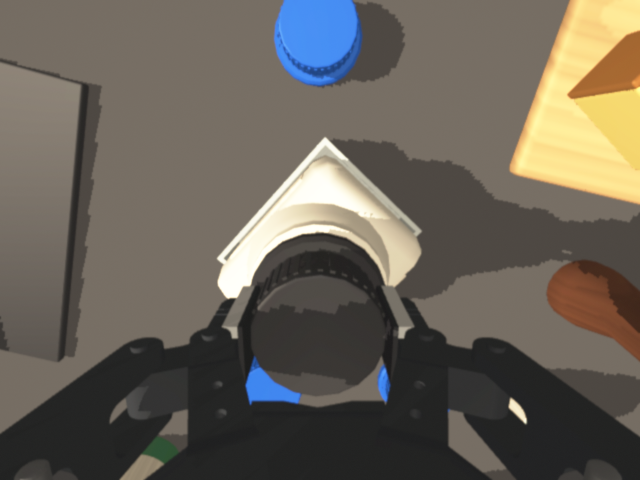

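The cap is held centred between the fingers (jaw edges near (240,320) and (395,320), opening 49 mm). Next I press it down.

Emit:
arm_command --moves '[0,1,0,0,0,0,0,1,0,0,0,0,0,1,0,0,0,0,0,1,0,0,0,0,0,1,0,0,0,0,0,0,0,0,0,0,0,0,0,0,0,0]'

```text
clock: 11.1
tool_pos: [582.8, 224.1, 138.4]
tcp_rot: [-0.581, 0.402, -0.402, 0.582]
force: [-2.4, -1.6, 9.1]
grip_width: 48.8
```

Emit:
arm_command --moves '[0,1,0,0,0,0,0,0,0,0,0,0,0,0,0,0,-0.05,0,0,0,0,0,-0.1,0,0,0,0,0,-0.1,0,0,0,0,0,-0.1,0,0,0,0,0,-0.1,0,0,0,0,0,-0.1,0]'

```text
clock: 11.9
tool_pos: [583.5, 224.6, 137.9]
tcp_rot: [-0.669, 0.227, -0.229, 0.67]
force: [-0.1, 1.3, 8.5]
grip_width: 48.2
```

```bash
python3 - <<'E'
from h import *
s=sense();print(s)
E
```

```text
{'clock': 11.9, 'qpos': array([0.3649, 0.4502, 1.7141, 0.0003, 0.9743, 1.0207]), 'dq': array([ 0.0008, -0.0007, -0.0002, -0.0011, -0.0007, -0.9939]), 'joint_efforts': array([ -0.4492, -57.2   , -26.8193,  -0.2183,  -0.1984,   1.62  ]), 'tool_pos': array([583.5376, 224.6388, 137.8812]), 'tcp_rot': array([-0.6687,  0.227 , -0.2285,  0.6702]), 'force': array([-0.13  ,  1.3455,  8.4788]), 'moment': array([0.089 , 0.1079, 0.004 ]), 'grip_width': 48.21100034601678}
```

Emit:
arm_command --moves '[0,0,0,0,-0.1,0,0,0,0,0,-0.1,0,0,0,0,0,-0.1,0,0,0,0,0,-0.1,0,0,0,0,0,-0.1,0,0,0,0,0,-0.1,0,0,0,0,0,-0.1,0,0,0,0,0,-0.1,0,0,0,0,0,0,0,0,0,0,0,0,0]'

```text
clock: 12.9
tool_pos: [583.5, 224.7, 137.9]
tcp_rot: [-0.705, -0.05, 0.049, 0.706]
force: [-1.0, 0.8, 9.5]
grip_width: 48.4
```

```bash
python3 - <<'E'
from h import *
s=sense();print(s)
p,d=capture('wrist');cv2.imwrite('pics/w5.png',p)
E
```

```text
{'clock': 12.9, 'qpos': array([0.3649, 0.4502, 1.7141, 0.0004, 0.9743, 0.2246]), 'dq': array([ 0.0014, -0.0005, -0.0008, -0.001 , -0.0015,  0.0065]), 'joint_efforts': array([ -0.6858, -57.218 , -26.8452,  -0.258 ,  -0.2085,  -0.0825]), 'tool_pos': array([583.5377, 224.6727, 137.882 ]), 'tcp_rot': array([-0.7049, -0.0505,  0.0485,  0.7058]), 'force': array([-1.0247,  0.839 ,  9.5181]), 'moment': array([0.0771, 0.1381, 0.034 ]), 'grip_width': 48.37426601973727}
```

View pics/w5.png

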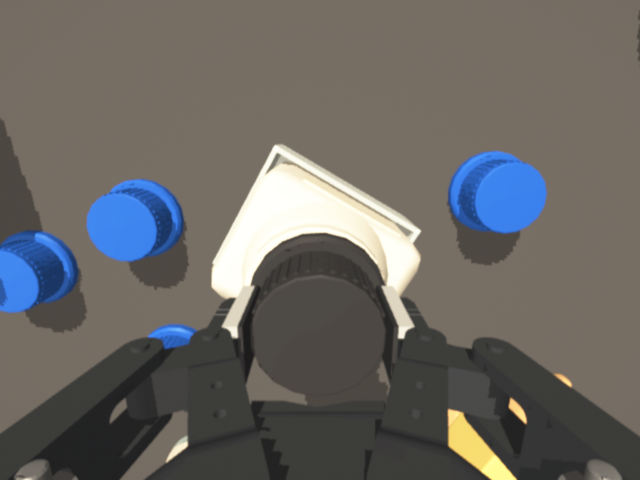

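The cap is still centred in the jaws after 1.35 rad of turn. I lift it gently and watch the force.

Emit:
arm_command --moves '[0,-2,0,0,0,0,0,-2,0,0,0,0,0,-2,0,0,0,0,0,-2,0,0,0,0,0,-2,0,0,0,0,0,-2,0,0,0,0,0,0,0,0,0,0]'

```text
clock: 13.65
tool_pos: [582.4, 224.0, 148.4]
tcp_rot: [0.705, 0.049, -0.049, -0.705]
force: [0.2, -0.0, -0.4]
grip_width: 48.7
```

Emit:
arm_command --moves '[0,-5,0,0,0,0,0,-8,0,0,0,0,0,-10,0,0,0,0,0,-10,0,0,0,0,0,-10,0,0,0,0,0,-10,0,0,0,0,0,-10,0,0,0,0,0,-10,0,0,0,0,0,-6,0,0,0,0,0,-3,0,0,0,0,0,-1,0,0,0,0,0,0,0,0,0,0,0,0,0,0,0,0]'

```text
clock: 14.95
tool_pos: [582.2, 223.9, 230.8]
tcp_rot: [0.705, 0.049, -0.05, -0.705]
force: [0.0, -0.0, -0.3]
grip_width: 48.7
```

```bash
python3 - <<'E'
from h import *
s=sense();print(s)
for n in('wrist','side','top'):
    p,d=capture(n);cv2.imwrite(f'pics/{n}6.png',p);np.save(n+'6.npy',d)
    if n=='side': cv2.imwrite('pics/s6c.png',cv2.resize(p[150:330,170:410],(800,600),interpolation=2))
K,T=cam('side')
for z in(145,225,261):print(z,proj(K,T,[582,224,z]))
E
```

```text
{'clock': 14.95, 'qpos': array([0.3648, 0.3519, 1.6361, 0.    , 1.1544, 0.2248]), 'dq': array([-0.0001,  0.0029,  0.0008, -0.0005,  0.0008,  0.0004]), 'joint_efforts': array([  0.0009, -60.9526, -34.5413,  -0.    ,   0.0051,   0.    ]), 'tool_pos': array([582.1561, 223.918 , 230.7825]), 'tcp_rot': array([ 0.7055,  0.0492, -0.0497, -0.7053]), 'force': array([ 0.0442, -0.0039, -0.2945]), 'moment': array([-0.0626,  0.0011, -0.0356]), 'grip_width': 48.73766649271948}
145 (np.float64(255.7321306058019), np.float64(254.99974104435773))
225 (np.float64(252.60691793726306), np.float64(224.1880060415802))
261 (np.float64(251.118533557612), np.float64(209.51389904408032))
```

View pics/wrist6.png

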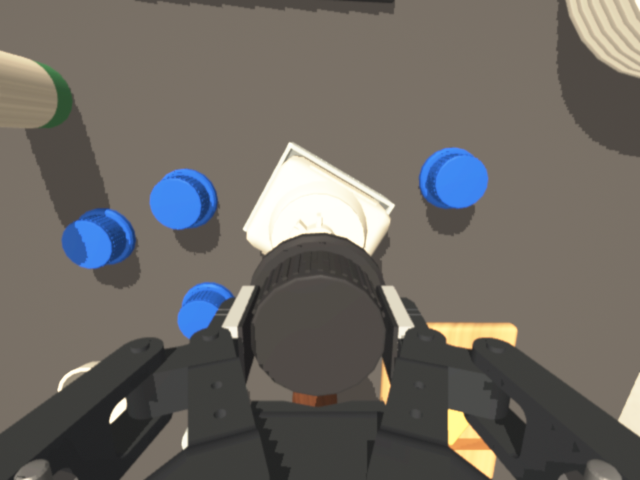

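View pics/s6c.png

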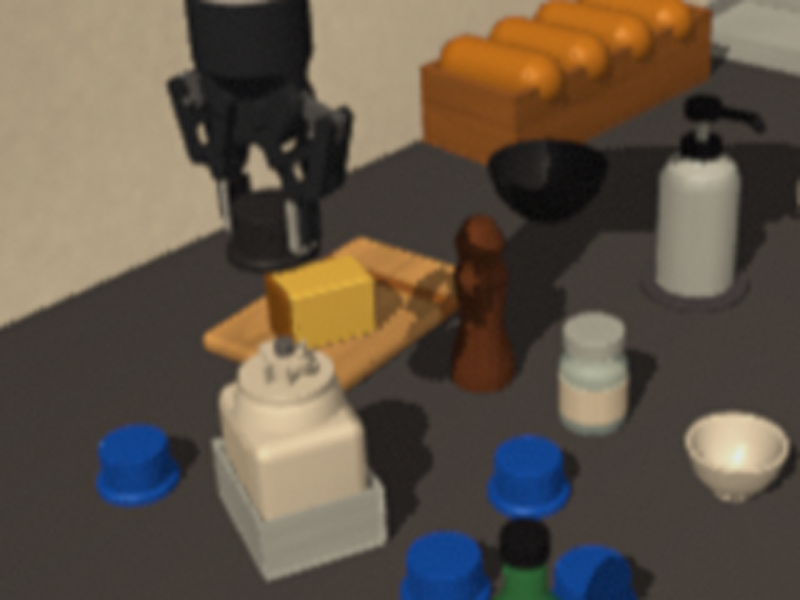

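View pics/top6.png

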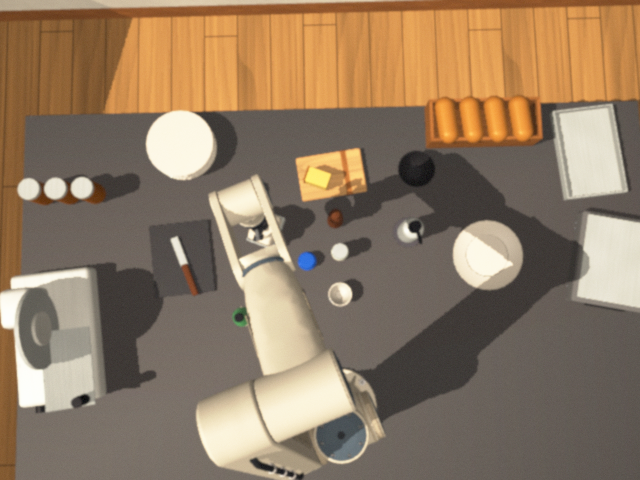

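The cap is held upright above the bottle, with the seal plug visible at crop (285,347), and nothing else has moved. I check the cap height by depth.

```bash
python3 - <<'E'
from h import *
s=sense();K,T=cam('wrist',s);d=np.load('wrist6.npy')
for u,v in((280,330),(360,330),(318,300),(318,330),(318,380)):
    o,r=ray(K,T,u,v);print(u,v,o+r*d[v,u])
for v in(236,238,240,244,248):
    o,r=ray(K,T,318,v);print(v,o+r*d[v,318])
E
```

```text
280 330 [568.0713 226.0265 258.715 ]
360 330 [596.4835 229.9692 258.6239]
318 300 [579.9112 239.5934 258.8432]
318 330 [581.5376 228.0632 258.961 ]
318 380 [584.5878 206.4525 257.7192]
236 [577.8118 254.7611 229.8104]
238 [577.9394 253.858  229.632 ]
240 [578.0139 253.3184 230.7752]
244 [578.2546 251.6123 230.7912]
248 [578.5039 249.8466 230.6455]
```

The top is at 258.7 and the underside at 222.7, so the gap is 77.7 mm. I raise it by 2 mm and let it settle.

Emit:
arm_command --moves '[0,-1,0,0,0,0,0,-1,0,0,0,0,0,0,0,0,0,0,0,0,0,0,0,0,0,0,0,0,0,0,0,0,0,0,0,0,0,0,0,0,0,0]'

```text
clock: 15.8
tool_pos: [582.4, 224.0, 233.3]
tcp_rot: [-0.705, -0.049, 0.049, 0.705]
force: [-0.4, -0.0, -1.1]
grip_width: 48.7
```

```bash
python3 - <<'E'
from h import *
s=sense();print(s['clock'],s['tool_pos'],s['force'],s['grip_width'],s['dq'])
K,T=cam('wrist',s);p,d=capture('wrist')
o,r=ray(K,T,318,330);print(o+r*d[330,318])
print(close_job())
E
```

```text
15.8 [582.3749 224.0286 233.2509] [-0.4388 -0.0158 -1.096 ] 48.74417400362843 [-0.0007  0.0002  0.      0.0027 -0.0007  0.0017]
[581.6356 228.28   261.5986]
the job is handed in; nothing more can be done
None
```

The job is done and handed in at about 16 s of the 54 s allowed, with the cap held still above the open bottle.

- **Pump:** I pressed the head until it stopped at z = 170 mm, where the force rose past the 7 N spring to 24 N. After release, depth showed it back at 186 mm.
- **Cap:** I gripped it, pressed it down about 5 mm, turned it 1.35 rad anticlockwise and lifted it straight off. There was no pull-back on the lift, so it came free.
- **Final check:** The cap is still gripped at a 48.7 mm opening. Its top is at 261.6 mm by depth, so about 80 mm of air lies between its underside and the neck. It is within about 2 mm of the position where I gripped it on the neck.
- **Rest of the counter:** The last side, top and wrist pictures showed nothing else disturbed, though the arm hid part of the top view.
- **Disagreements:** The top camera placed the pump head and cap about 5 mm off the wrist camera. I gripped the cap by the wrist position and pressed the pump between the two readings. The side view's rough estimate put the cap a few mm higher than the wrist depth did, and I went by the wrist depth.

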